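# Put the hole saws back on their rack in order of size

### The job

Put the four loose hole saws back on the rack, one standing upright, teeth down, in the middle of each round seat, in order of diameter: the smallest on the seat next to the tall end stop, each next one bigger, the largest at the far end. Do not knock any of them over, and leave the pencil pot standing where it is.

Things in the scene. Friction and masses are not known exactly. Their poses are not given: they have to be found in the camera images.
- saw_26_mid (a point): Loose hole saw, plain bright steel, standing teeth down on the bench with its shank up. Round cup 26 mm across and 45 mm tall with a flat closed top, then a dark collar 19 mm across up to 54 mm, then a plain round shank 11 mm across up to 85 mm (top of the tool). This point is on its axis, half-way up: 42.5 mm above its foot and 42.5 mm below the shank's end; z points up along the shank. Up to 0.4 kg.
- saw_36_mid (a point): Loose hole saw, plain bright steel, standing teeth down on the bench with its shank up. Round cup 36 mm across and 45 mm tall with a flat closed top, then a dark collar 19 mm across up to 54 mm, then a plain round shank 11 mm across up to 85 mm (top of the tool). This point is on its axis, half-way up: 42.5 mm above its foot and 42.5 mm below the shank's end; z points up along the shank. Up to 0.4 kg.
- saw_46_mid (a point): Loose hole saw, plain bright steel, standing teeth down on the bench with its shank up. Round cup 46 mm across and 45 mm tall with a flat closed top, then a dark collar 19 mm across up to 54 mm, then a plain round shank 11 mm across up to 85 mm (top of the tool). This point is on its axis, half-way up: 42.5 mm above its foot and 42.5 mm below the shank's end; z points up along the shank. Up to 0.4 kg.
- saw_58_mid (a point): Loose hole saw, plain bright steel, standing teeth down on the bench with its shank up. Round cup 58 mm across and 45 mm tall with a flat closed top, then a dark collar 19 mm across up to 54 mm, then a plain round shank 11 mm across up to 85 mm (top of the tool). This point is on its axis, half-way up: 42.5 mm above its foot and 42.5 mm below the shank's end; z points up along the shank. Up to 0.4 kg.
- seat_a_top (a point): One of four identical round wooden seats in a row on the plywood batten: a fixed flat disc 70 mm across and 6 mm high on the 18 mm thick batten, dark with a paler face. This point is the centre of its flat top, 24 mm above the bench, z up, y along the batten. The letter says nothing of its place in the row; neighbours are 76 to 100 mm apart.
- seat_b_top (a point): One of four identical round wooden seats in a row on the plywood batten: a fixed flat disc 70 mm across and 6 mm high on the 18 mm thick batten, dark with a paler face. This point is the centre of its flat top, 24 mm above the bench, z up, y along the batten. The letter says nothing of its place in the row; neighbours are 76 to 100 mm apart.
- seat_c_top (a point): One of four identical round wooden seats in a row on the plywood batten: a fixed flat disc 70 mm across and 6 mm high on the 18 mm thick batten, dark with a paler face. This point is the centre of its flat top, 24 mm above the bench, z up, y along the batten. The letter says nothing of its place in the row; neighbours are 76 to 100 mm apart.
- seat_d_top (a point): One of four identical round wooden seats in a row on the plywood batten: a fixed flat disc 70 mm across and 6 mm high on the 18 mm thick batten, dark with a paler face. This point is the centre of its flat top, 24 mm above the bench, z up, y along the batten. The letter says nothing of its place in the row; neighbours are 76 to 100 mm apart.
- end_stop: The tall end stop: a fixed upright pale wooden block at one end of the batten (either end), 120 mm across the batten (it sticks out 17 mm beyond the 85 mm wide batten on each side), 26 mm along it, standing 60 mm above the batten. The batten's other end has only a low, thin cleat, 80 mm by 14 mm and 8 mm high. Origin: centre of its underside, 18 mm above the bench; y runs along the batten, z up. The nearest seat's centre is about 80 mm away.
- pencil_pot: Loose white ceramic pot with pencils, a bystander, 68 mm across, 70 mm high (pencils to about 135 mm), 0.3 kg. Origin: centre of its underside, z up.

How it is judged:
At the end, for the whole second after the job is handed in: Every hole saw stands upright (within 0.08 rad) and at rest on a seat, its axis within 12 mm of the seat's centre; counted from the tall end stop they stand on the seats in the order 26, 36, 46, 58 mm ((horizontal distance between saw_26_mid and seat_a_top below 0.012 m or horizontal distance between saw_26_mid and seat_b_top below 0.012 m or horizontal distance between saw_26_mid and seat_c_top below 0.012 m or horizontal distance between saw_26_mid and seat_d_top below 0.012 m) and horizontal distance between saw_26_mid and end_stop between 0.048 and 0.112 m and angle between each of saw_26_mid, saw_36_mid, saw_46_mid, saw_58_mid's own z axis and vertical below 0.08 rad and height (world z) of saw_26_mid between 0.0625 and 0.0705 m and linear speed of each of saw_26, saw_36, saw_46, saw_58 below 0.02 m/s and (horizontal distance between saw_36_mid and seat_a_top below 0.012 m or horizontal distance between saw_36_mid and seat_b_top below 0.012 m or horizontal distance between saw_36_mid and seat_c_top below 0.012 m or horizontal distance between saw_36_mid and seat_d_top below 0.012 m) and horizontal distance between saw_36_mid and end_stop between 0.136 and 0.2 m and height (world z) of saw_36_mid between 0.0625 and 0.0705 m and (horizontal distance between saw_46_mid and seat_a_top below 0.012 m or horizontal distance between saw_46_mid and seat_b_top below 0.012 m or horizontal distance between saw_46_mid and seat_c_top below 0.012 m or horizontal distance between saw_46_mid and seat_d_top below 0.012 m) and horizontal distance between saw_46_mid and end_stop between 0.224 and 0.288 m and height (world z) of saw_46_mid between 0.0625 and 0.0705 m and (horizontal distance between saw_58_mid and seat_a_top below 0.012 m or horizontal distance between saw_58_mid and seat_b_top below 0.012 m or horizontal distance between saw_58_mid and seat_c_top below 0.012 m or horizontal distance between saw_58_mid and seat_d_top below 0.012 m) and horizontal distance between saw_58_mid and end_stop between 0.312 and 0.376 m and height (world z) of saw_58_mid between 0.0625 and 0.0705 m); the robot touches nothing.
It fails at once if the pencil pot is pushed more than 30 mm or tipped (distance of pencil_pot from where it was at the start of the episode above 0.03 m or angle between pencil_pot's own z axis and vertical above 0.4 rad).
It fails at once if the 26 mm hole saw is knocked over (angle between saw_26_mid's own z axis and vertical above 0.9 rad).
It fails at once if the 36 mm hole saw is knocked over (angle between saw_36_mid's own z axis and vertical above 0.9 rad).
It fails at once if the 46 mm hole saw is knocked over (angle between saw_46_mid's own z axis and vertical above 0.9 rad).
It fails at once if the 58 mm hole saw is knocked over (angle between saw_58_mid's own z axis and vertical above 0.9 rad).
It also fails if it takes over 88 s, if anything falls off the work surface, if the arm or the gripper's body presses on something with over 40 N, if the wrist force passes 120 N, or if a joint passes its speed limit or range.

### The arm

A 6-joint arm with a two-finger parallel gripper is mounted at the origin on the work surface. World frame = base frame: x ahead of the robot, y to its left, z up, the work surface at z = 0. Lengths are in m, angles in rad, forces in N, time in s.
With the tool pointing down it reaches from about 0.2 to 0.875 m from the base axis. Payload 3.4 kg.
Tool frame: the origin (TCP) lies between the finger pads; the fingertips stand 25 mm ahead of it and the grasp point (between the pads) lies 6 mm ahead of it (r.nose_length is the z of the fingertips in the tool frame, in m); z points along the fingers, y is the line along which they close (so a half turn about z gives the same grasp; the last joint's range is limited). The gripper opens to 94 mm and grips with 3 to 60 N. Pads are 16 mm wide; open, the fingers measure 119 mm over their backs; the gripper's body (75 mm by 177 mm) begins 78 mm behind the grasp point.
Start: joints at [-1.419, 0.276, 1.505, -0, 1.361, -0.121], TCP at [0.155, -0.554, 0.23] pointing down, gripper open.
Joint ranges: [-2.89, 2.89], [-0.75, 2.08], [0.22, 2.7], [-1.18, 4.32], [0.11, 2.71], [-2.7, 2.7]. Speed limits (rad/s): [2.57, 2.57, 3.14, 3.14, 3.14, 3.14].

### API

Orientations are given as a unit quaternion [w, x, y, z].
In Python, from plant import r, gripper_to, inverse_kinematics, vision, models, telemetry gives the robot as it stands. Calls block until the motion is done:
- r.move_to(position, orientation): joint-space move of the TCP to a pose.
- r.move_l(position, rot=None, vel=0.15, guard=None): straight line of the TCP; rot=None keeps the orientation; vel is the mean speed in m/s. With guard (N) it stops when the force on the tool has changed by that much, and returns True; else False.
- r.movej(angles): joint-space move.
- gripper_to(opening, f_grip=None): finger opening in m; f_grip is the grip in N (None keeps the last); returns when the fingers have stopped.
- r.hold(seconds).
- inverse_kinematics(position, orientation): joint angles nearest the present ones, or None.
- vision.snapshot(name): name is "scene" or "top"; returns the picture (384x512x3 uint8, red, green, blue); there is no depth.
- vision.get_calibration(name): a dict with "fx", "fy", "cx", "cy" (pixels), "position" and "orientation" of the camera in the world. Camera axes: x right, y down, z forward; pixel columns grow to the right and rows downward; lengths in m; the calibration is good to about 2 mm. A picture is of the moment at which its call begins. get_calibration takes no time and is no camera call.
A pose or a line that the arm cannot do raises r.PlanningError and nothing moves.
- r.sign_off(): hands the job in; it is judged then, once.
Trained networks look in the newest picture that a camera, given by its name, has taken for a name from the list of things; names that differ only in an ending like _2 or _b are one class to them, and where a whole thing is asked for, a point or a joint stands for the part that bears it (a point fixed in the world has none). Each returns a list of dicts, best first, with "score" (0 to 1); they miss things now and then, are a little off and sometimes report something else, mostly with a low value. They report only what shows in the picture. A call takes as long as a camera call.
- models.boxes_of(thing, camera): "at" ([x, y, z] in m, in world coordinates, good to about 4 mm: the middle of the surface that is visible of it).
- models.regions_of(thing, camera): "pixels" (384x512 bool, what is visible of it).
- models.mark_of(thing, camera): "at" ([x, y, z] in m, in world coordinates, good to about 4 mm: a listed point, or the origin of a listed thing).
Readings, each from a call of its own:
- telemetry.current_t(): time.
- telemetry.current_joints(): joint angles.
- telemetry.current_dq(): joint speeds.
- telemetry.current_joint_efforts(): joint torques, N m.
- telemetry.current_ee_pos(): TCP position.
- telemetry.current_tool_rot(): TCP orientation.
- telemetry.current_wrist_force(): force on the tool from outside, world axes, zero at the start.
- telemetry.current_torque(): the same for the moment, N m.
- telemetry.current_opening(): finger opening in m.
- telemetry.current_finger_force(): force on a finger pad.
Only numpy, scipy, OpenCV 4.12 (cv2) and the standard library are available. Lean on these libraries where they do the work, as an engineer would, in place of code of your own. Each camera call takes 0.05 s, during which the arm holds its last target. There are 200 camera calls.

## Working session

There is one attempt and no reset: what is moved stays moved. The work goes in short steps, each a Python script; the robot and the scene stay as the last script left them, time stands still between calls to the robot, and variables do not carry over. Pictures are saved under pics/ and viewed, at most 14 in all, crops included, and the job is handed in when it is done.

```bash
ls; mkdir -p pics; python3 - <<'E'
from plant import r,vision,models,telemetry
import cv2,numpy as np
for c in("scene","top"):
    cv2.imwrite(f"pics/{c}0.png",vision.snapshot(c)[:,:,::-1]); print(c,vision.get_calibration(c))
    for n in ["saw_26_mid","saw_36_mid","saw_46_mid","saw_58_mid","seat_a_top","end_stop","pencil_pot"]:
        print(n,[(np.round(d["at"],3).tolist(),round(d["score"],2)) for d in models.mark_of(n,c)])
print(telemetry.current_t(),r.nose_length,telemetry.current_tool_rot())
E
```

```text
pics
scene {'fx': 373.2518467109728, 'fy': 373.2518467109728, 'cx': 253.03099846095674, 'cy': 184.53664276598627, 'position': array([ 0.85952398, -0.24606897,  0.68689144]), 'orientation': array([-0.30178264,  0.88064229,  0.34679217, -0.11459311])}
saw_26_mid [([0.623, 0.223, 0.038], 0.56)]
saw_36_mid [([0.626, 0.063, 0.042], 0.8)]
saw_46_mid []
saw_58_mid [([0.628, -0.086, 0.041], 0.93)]
seat_a_top [([0.489, -0.004, 0.023], 0.87), ([0.627, 0.227, 0.039], 0.59)]
end_stop [([0.52, -0.173, 0.017], 0.66)]
pencil_pot [([0.618, 0.344, 0.001], 0.7)]
top {'fx': 431.34052121765075, 'fy': 431.34052121765075, 'cx': 250.00707187344958, 'cy': 194.00304752591478, 'position': array([0.44752797, 0.06819088, 1.18946963]), 'orientation': array([ 0.04121198, -0.70617245,  0.7063896 , -0.02521436])}
saw_26_mid [([0.62, 0.224, 0.042], 0.51)]
saw_36_mid [([0.631, 0.063, 0.04], 0.62), ([0.52, -0.176, 0.021], 0.61)]
saw_46_mid [([0.65, -0.197, 0.04], 0.58), ([0.454, 0.166, 0.027], 0.17)]
saw_58_mid [([0.632, -0.087, 0.044], 0.67)]
seat_a_top [([0.494, -0.006, 0.026], 0.57)]
end_stop [([0.521, -0.174, 0.023], 0.97)]
pencil_pot [([0.611, 0.345, -0.001], 0.82)]
0.8 0.025 [ 6.30357013e-05  9.90715152e-01  1.35953974e-01 -8.60006454e-06]
```

View pics/top0.png

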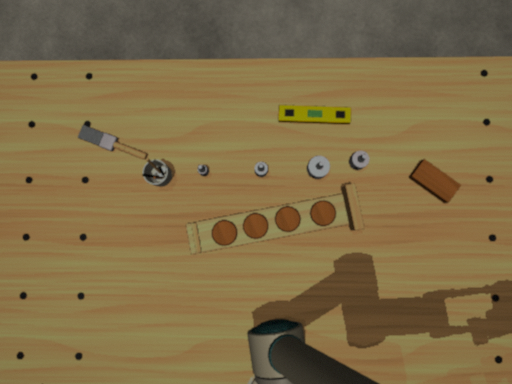

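View pics/scene0.png

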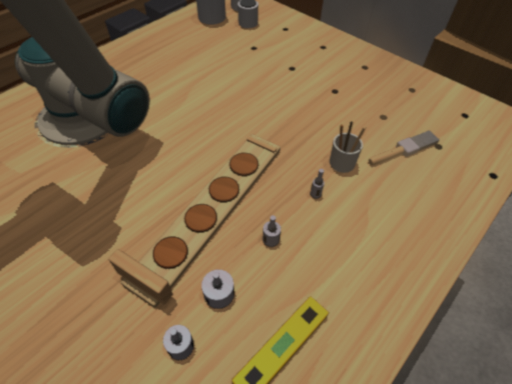

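The top view shows the four seats at px (323,213), (288,218), (256,225) and (225,232), with the tall stop on the right at (353,207). The saws are 26 at (203,169), 36 at (261,169), 58 at (319,167) and 46 at (360,160), and the pot is at (157,172). The scene view agrees. The network marks at (0.52,-0.176) for "36" and (0.454,0.166) for "46" are false: they lie on the rack.

```bash
cat > h.py <<'E'
from plant import r,gripper_to,inverse_kinematics,vision,models,telemetry
import cv2,numpy as np
from scipy.spatial.transform import Rotation as R
def cam(c):
    k=vision.get_calibration(c); q=k["orientation"]
    return k,R.from_quat([q[1],q[2],q[3],q[0]]).as_matrix(),np.array(k["position"])
def back(c,px,z):
    k,M,p=cam(c); d=M@[(px[0]-k["cx"])/k["fx"],(px[1]-k["cy"])/k["fy"],1]
    return p+d*(z-p[2])/d[2]
def proj(c,P):
    k,M,p=cam(c); v=M.T@(np.array(P)-p)
    return np.array([k["fx"]*v[0]/v[2]+k["cx"],k["fy"]*v[1]/v[2]+k["cy"]])
def seats(c,im):
    "centres of the four red-brown discs, from the stop outwards"
    h=cv2.cvtColor(im,cv2.COLOR_RGB2HSV)
    m=((h[...,0]<13)&(h[...,1]>150)&(h[...,2]>60)).astype(np.uint8)
    n,_,s,ce=cv2.connectedComponentsWithStats(cv2.morphologyEx(m,cv2.MORPH_OPEN,np.ones((3,3))))
    out=[(s[i,4],back(c,ce[i],.024)) for i in range(1,n) if s[i,4]>200]
    return sorted([p for a,p in out if .38<p[0]<.57 and -.2<p[1]<.25],key=lambda p:p[1])
E
python3 - <<'E'
from h import *
S={26:[.6215,.2235],36:[.6285,.063],46:[.65,-.197],58:[.630,-.0865]}
for c in("top","scene"):
    im=vision.snapshot(c); print(c,[p.round(4).tolist() for p in seats(c,im)])
    b=cv2.resize(im[:,:,::-1],None,fx=3,fy=3,interpolation=cv2.INTER_CUBIC)
    def dot(P,col): cv2.circle(b,tuple(int(x) for x in proj(c,P)*3+1),2,col,-1)
    for d,p in S.items():
        dot(p+[.085],(0,0,255)); 
        for a in np.arange(0,6.28,.4): dot([p[0]+d/2e3*np.cos(a),p[1]+d/2e3*np.sin(a),.045],(0,255,0))
    for p in seats(c,im): dot(p,(255,0,0))
    b=b[430:790,520:1160] if c=="top" else b[480:1080,330:1010]
    cv2.imwrite(f"pics/{c}1.png",b)
E
```

```text
top []
scene []
```

View pics/top1.png

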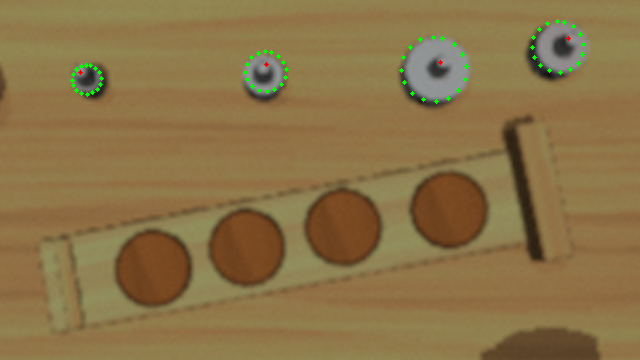

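View pics/scene1.png

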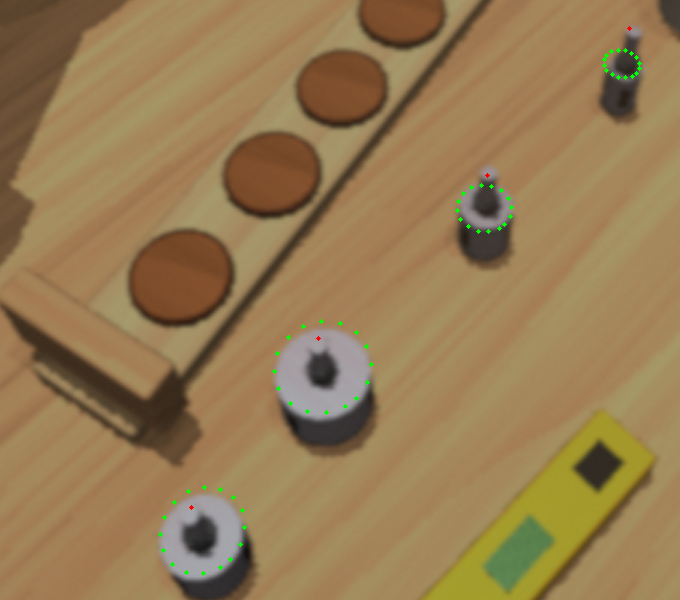

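The overlay fits within about 3 mm. The 58 and 46 circles sit about 2 px high in the scene view. The seats in the top crop are centred at (449,209), (343,227), (247,247) and (153,268). I'll back-project those and cross-check them with the scene view.

```bash
python3 - <<'E'
from h import *
o=-1/3
t=[(449,209),(343,227),(247,247),(153,268)]; s=[(181,277),(272,174),(341,88),(402,13)]
T=[back("top",((x+520)/3+o,(y+430)/3+o),.024) for x,y in t]
Q=[back("scene",((x+330)/3+o,(y+480)/3+o),.024) for x,y in s]
print(np.round(T,4),np.round(Q,4),sep="\n")
for d,a,b in((58,(436,70),(323,373)),(46,(560,49),(203,537)),(36,(265,74),(485,208)),(26,(89,80),(624,66))):
    print(d,back("top",((a[0]+520)/3+o,(a[1]+430)/3+o),.045).round(4),back("scene",((b[0]+330)/3+o,(b[1]+480)/3+o),.045).round(4))
T=np.array(T);v=T[3]-T[0];th=np.arctan2(v[1],v[0]);print("batten",th,np.linalg.norm(np.diff(T,axis=0),axis=1))
print("stop dist",np.linalg.norm(T[:,:2]-[.5205,-.1735],axis=1))
for sg in(1,-1):
    y=sg*np.array([np.sin(th),-np.cos(th),0]); M=np.c_[np.cross(y,[0,0,-1]),y,[0,0,-1]]; q=R.from_matrix(M).as_quat()[[3,0,1,2]]
    print(q.round(4).tolist(),[np.round(j,2).tolist() if (j:=inverse_kinematics(p,q)) is not None else None for p in([.62,.22,.2],[.65,-.2,.2],[.46,.12,.2])])
E
```

```text
[[ 0.5066 -0.1012  0.024 ]
 [ 0.4905 -0.006   0.024 ]
 [ 0.4726  0.0802  0.024 ]
 [ 0.4537  0.1647  0.024 ]]
[[ 0.5101 -0.102   0.024 ]
 [ 0.4943 -0.0075  0.024 ]
 [ 0.4756  0.0782  0.024 ]
 [ 0.4579  0.162   0.024 ]]
58 [ 0.6294 -0.0884  0.045 ] [ 0.6331 -0.0894  0.045 ]
46 [ 0.648  -0.1987  0.045 ] [ 0.6531 -0.1996  0.045 ]
36 [0.6263 0.0639 0.045 ] [0.6287 0.0634 0.045 ]
26 [0.6213 0.2214 0.045 ] [0.6239 0.2231 0.045 ]
batten 1.767338037061598 [0.09648149 0.08808691 0.0865498 ]
stop dist [0.0736632  0.1701353  0.25819956 0.34471455]
[0.0, 0.6343, 0.7731, 0.0] [[0.24, 0.42, 1.36, -0.0, 1.36, 0.04], [-0.4, 0.45, 1.31, -0.0, 1.38, -0.6], [0.11, 0.15, 1.76, -0.0, 1.24, -0.09]]
[-0.0, 0.7731, -0.6343, 0.0] [None, [-0.4, 0.45, 1.31, -0.0, 1.38, 2.54], None]
```

```bash
cat >> h.py <<'E'
SEAT=np.array([[.5084,-.1016],[.4924,-.0067],[.4741,.0792],[.4558,.1634]])
SAW={58:(.6312,-.0889),46:(.6505,-.1991),36:(.6275,.0636),26:(.6226,.2223)}
Q0=[0,.6343,.7731,0]; G=.081   # TCP height above the saw's foot
def tele(s): print(s,"t %.1f open %.4f"%(telemetry.current_t(),telemetry.current_opening()),"F",np.round(telemetry.current_wrist_force(),1),"ee",np.round(telemetry.current_ee_pos(),4))
def pick(d):
    x,y=SAW[d]; gripper_to(.05)
    r.move_to([x,y,.20],Q0); r.move_l([x,y,G+.015],vel=.15)
    print("touch",r.move_l([x,y,G],vel=.04,guard=6))
    gripper_to(.0,f_grip=25); tele("gripped"); r.move_l([x,y,.22],vel=.12); tele("lifted")
def place(i):
    x,y=SEAT[i]; r.move_to([x,y,.22],Q0); r.move_l([x,y,G+.034],vel=.15); r.hold(.3)
    print("contact",r.move_l([x,y,G+.020],vel=.02,guard=3)); tele("down")
    gripper_to(.04); r.move_l([x,y,.20],vel=.15)
def save(c,n): cv2.imwrite(f"pics/{n}.png",vision.snapshot(c)[:,:,::-1])
E
python3 - <<'E'
from h import *
pick(36); save("scene","lift36")
E
```

```text
touch False
gripped t 6.5 open 0.0103 F [-0.3 -1.  -0.9] ee [0.6274 0.0636 0.0809]
lifted t 7.8 open 0.0101 F [ 0.1  0.2 -2.2] ee [0.627  0.0636 0.2191]
```

View pics/lift36.png

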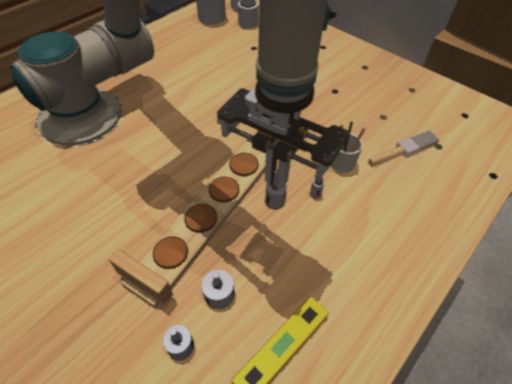

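The 36 saw is lifted and hangs upright at px (277,190), and the opening of about 10–11 mm matches the shank. I'll place it on seat 2, then check.

```bash
python3 - <<'E'
from h import *
place(1); save("scene","pl36"); tele("end")
E
```

```text
contact True
down t 10.2 open 0.0101 F [ 0.2 -0.9  3.9] ee [ 0.492  -0.0067  0.1046]
end t 11.7 open 0.0399 F [ 0.4 -0.8  0.8] ee [ 0.4915 -0.0066  0.1989]
```

View pics/pl36.png

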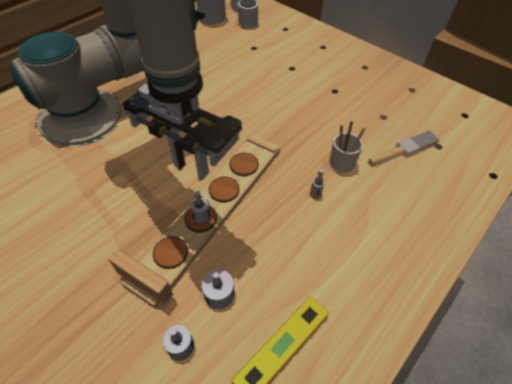

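The 36 saw stands upright and centred on seat 2, at px (200,212). Contact came at the expected height (0.1046 against 0.105). I'll do the others the same way, stopping if a grip fails.

```bash
python3 - <<'E'
from h import *
for d,i in((46,2),(58,3),(26,0)):
    print(d); pick(d)
    if not .008<telemetry.current_opening()<.013: raise SystemExit("bad grip")
    place(i)
    z=telemetry.current_t(); tele("done")
r.move_l([.5084,-.1016,.25],vel=.15); r.move_to([.155,-.5,.25],Q0)
im={c:vision.snapshot(c) for c in("top","scene")}
a=im["top"][140:260,175:375,::-1]; b=im["scene"][130:300,110:300,::-1]
cv2.imwrite("pics/fin_t.png",cv2.resize(a,None,fx=4,fy=4)); cv2.imwrite("pics/fin_s.png",cv2.resize(b,None,fx=3.5,fy=3.5))
for c in im:
  for d in(26,36,46,58): print(c,d,[(np.round(m["at"],3).tolist(),round(m["score"],2)) for m in models.mark_of(f"saw_{d}_mid",c)][:2])
tele("end")
E
```

```text
46
touch False
gripped t 15.2 open 0.0104 F [ 0.3 -0.8  0.3] ee [ 0.6503 -0.1991  0.0809]
lifted t 16.5 open 0.0102 F [ 0.2  0.3 -1.4] ee [ 0.65   -0.1989  0.2189]
contact True
down t 19.4 open 0.0104 F [-0.1 -0.5  3.2] ee [0.4738 0.0792 0.1046]
done t 20.9 open 0.0395 F [0.7 0.4 0.3] ee [0.4734 0.0792 0.1993]
58
touch False
gripped t 24.2 open 0.0101 F [-1.6 -0.6  0.6] ee [ 0.6308 -0.0889  0.0809]
lifted t 25.6 open 0.0104 F [ 0.3 -0.1 -3.4] ee [ 0.6306 -0.0888  0.219 ]
contact True
down t 28.4 open 0.0104 F [0.4 1.3 2.8] ee [0.4556 0.1634 0.1046]
done t 29.9 open 0.0399 F [ 0.3 -0.7 -0. ] ee [0.4552 0.1632 0.1993]
26
touch False
gripped t 33.1 open 0.0101 F [-0.3  1.6  0.1] ee [0.6226 0.2223 0.081 ]
lifted t 34.4 open 0.0107 F [-0.6  0.3 -1.2] ee [0.6221 0.2222 0.219 ]
contact True
down t 37.3 open 0.0105 F [0.6 0.2 1.5] ee [ 0.5084 -0.1016  0.1047]
done t 38.8 open 0.0402 F [ 0.1  0.3 -0.7] ee [ 0.5078 -0.1014  0.1993]
top 26 [([0.505, -0.101, 0.062], 0.42)]
top 36 [([0.495, -0.006, 0.068], 0.71)]
top 46 [([0.474, 0.083, 0.064], 0.79)]
top 58 [([0.453, 0.166, 0.067], 0.64), ([0.506, -0.098, 0.064], 0.45)]
scene 26 [([0.508, -0.095, 0.065], 0.87)]
scene 36 [([0.491, -0.009, 0.066], 0.65), ([0.504, -0.104, 0.021], 0.56)]
scene 46 [([0.474, 0.08, 0.068], 0.82)]
scene 58 [([0.457, 0.166, 0.066], 0.74)]
end t 41.7 open 0.0402 F [-0.1 -0.3 -0. ] ee [ 0.1552 -0.4999  0.25  ]
```

View pics/fin_t.png

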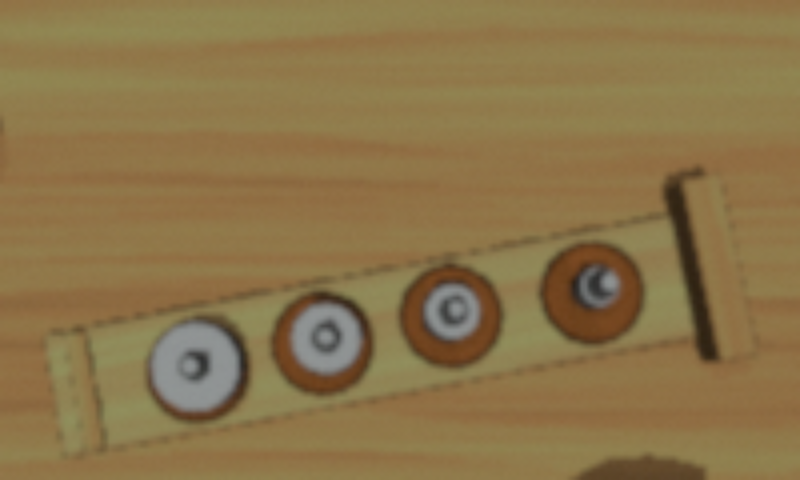

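View pics/fin_s.png

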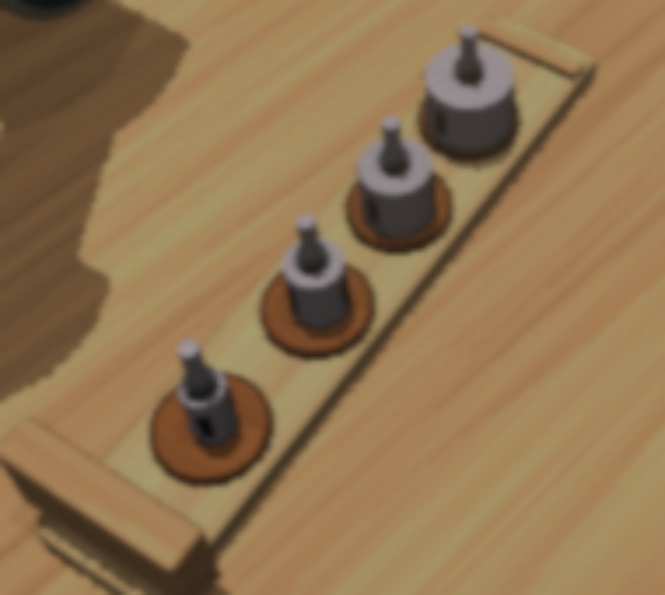

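All four saws stand upright and near the seat centres. In the top crop they are 26 at (598,285) by the stop, 36 at (452,312), 46 at (325,340) and 58 at (195,366). I'll hand in.

```bash
python3 -c "
from plant import r
print(r.sign_off())"
```

```text
the job is handed in; nothing more can be done
None
```

I put the four saws upright on the seats in the order 26, 36, 46, 58 from the tall end stop, kept clear of the pencil pot, and handed the job in at about 42 s; the sign-off gave no verdict.

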